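Weigh a parcel on a sprung hand scale

TASK

Weigh the parcel: take the hand scale off its stand, hook it under the parcel's wire handle and, with the scale alone, gently lift the parcel straight up until it hangs about 2 cm clear of the mat; hold it still there for two seconds so that the weight can be read. Then lower the parcel gently back to where it stood on the mat, unhook the scale and hang it in its stand again, and leave the other things on the bench alone.

Things in the scene. Friction and masses are not known exactly. Their poses are not given: they have to be found in the camera images.
- parcel: Kraft carton lying on its broad side on the mat, 118 mm (its x) by 166 mm (its y), 68 mm high; weight unknown, 0.25 to 0.68 kg. Origin: centre of its underside; z up. A steel wire handle arches over its top in its y-z plane.
- bail (a point): Middle of the crown of the parcel's wire handle (6 mm wire), on the wire's centre line, 111 mm above the parcel's underside, so 40 mm are free under it. Axes as the parcel's: the wire runs along y, a hook passes under it along x or -x. The crown is straight for 8 mm, then slopes down at 32 degrees on both sides to 34 mm out, then drops steeply to the feet, 76 mm apart.
- scale: Sprung hand scale, 0.18 kg. Origin: on its tube's axis at the underside of its rest plate; z up. Rest plate 56 mm (x) by 60 mm (y), from 0 to 6 mm above the origin; on it a black grip block; below it an aluminium tube, 30 mm across, to 75 mm below the origin, and the hook. The hook slides out along -z on a 110 N/m spring (no preload, stroke 68 mm): 0.25 to 0.68 kg draw it out 22 to 61 mm.
- grip (a point): Where to grip the scale, 30 mm above its origin, axes as the scale's: in the black block 60 mm long (x), 22 mm wide (y), which reaches from 6 to 51 mm above the scale's origin. Pinch it across its 22 mm from above.
- hook (a point): Bowl of the scale's hook, where the handle wire's centre line comes to rest; moves with the hook. Unloaded, 119.5 mm below the scale's origin (up to 3 mm more by the hook's own weight). The hook is 5 mm wire in the scale's x-z plane; its lowest point is 8 mm below this point. Its back is on the +x side, 12.5 mm from the axis, bending in to the axis 29 mm above this point.
- hook_tip (a point): Free tip of the hook (centre of its round end, 2.5 mm radius): on the scale's -x side, 14 mm off the axis and 8.5 mm above the bowl point. The hook's mouth is above the tip and looks to the scale's -x: moving the scale along its own -x with the tip below a wire brings the wire over the bowl.
- stand: Fixed grey stand with a fork that carries the scale. Origin: on the bench under the seat; z up. Two level tines run along x, 40 mm clear between them, each 12 mm wide, tops 150 mm above the bench. Open at -x, where nubs 5 mm high stand on the tine ends, 37 to 43 mm from the origin; at +x a post begins 37 mm from the origin and stands 8 mm above the tines. Foot 130x110 mm.
- seat (a point): Where the scale's origin lies when it hangs in the stand: midway between the tines, 150 mm above the bench. Axes as the stand's; the scale starts here with its axes like the stand's, its plate on the tines and its tube between them.
- mat: Fixed black rubber mat 160 mm (x) by 200 mm (y), 4 mm thick, under the parcel. Origin: centre of its underside, on the bench; z up.
- tape_measure: Bystander, to be left alone: black tape measure, 66x78x37 mm. Origin: centre of its underside.
- sticky_pad: Bystander, to be left alone: yellow pad of sticky notes, 50x50x18 mm. Origin: centre of its underside.
- marker_cup: Bystander, to be left alone: black cup, 76 mm across, 97 mm high. Origin: centre of its underside.
- card_pack_1: Bystander, to be left alone: white wrapped pack of cards with a brown band, 71x53x62 mm. Origin: centre of its underside.

How it is judged:
On the way, in this order (a step that is already met when the one before it is completed fails the run):
1. the scale has been taken out of its stand (distance between scale and seat above 0.05 m), for 0.2 s.
2. the parcel hangs from the scale alone, 10 to 30 mm clear of the mat, still, for one second (z of parcel in the frame of mat between 0.014 and 0.034 m and contact force between parcel and scale above 2 N and contact force between parcel and mat below 0.05 N and linear speed of each of parcel, scale below 0.03 m/s), for 1 s.
3. the parcel stands on the mat again and the hook is out of its handle (z of parcel in the frame of mat below 0.007 m and contact force between parcel and scale below 0.05 N and distance between hook and bail above 0.035 m), for 0.2 s.
At the end, for the whole second after the job is handed in: The scale hangs upright in its stand (origin within 14 mm of the seat), the parcel stands flat on the mat with its centre within 45 mm of the mat's centre, both at rest (distance between scale and seat below 0.014 m and angle between scale's own z axis and vertical below 0.1 rad and linear speed of each of scale, parcel below 0.02 m/s and horizontal distance between parcel and mat below 0.045 m and z of parcel in the frame of mat below 0.007 m and angle between parcel's own z axis and vertical below 0.05 rad); the robot touches nothing.
It fails at once if the parcel lifted more than 50 mm off the mat (z of parcel in the frame of mat above 0.054 m).
It fails at once if the scale pushes or jerks the parcel, or the parcel is pressed on the mat, with more than 16 N (contact force between scale and parcel above 16 N or contact force between parcel and mat above 16 N).
It fails at once if the parcel tipped more than 0.35 rad (angle between parcel's own z axis and vertical above 0.35 rad).
It fails at once if the parcel handled with the gripper or arm instead of the scale (contact force between parcel and the fingers above 1 N or contact force between parcel and the arm above 1 N).
It fails at once if another thing on the bench moved by more than 30 mm (distance of any of tape_measure, sticky_pad, marker_cup, card_pack_1 from where it was at the start of the episode above 0.03 m).
It also fails if it takes over 72 s, if anything falls off the work surface, if the arm or the gripper's body presses on something with over 40 N, if the wrist force passes 120 N, or if a joint passes its speed limit or range.

ROBOT

A 6-joint arm with a two-finger parallel gripper is mounted at the origin on a cart in front of the work surface, level with it; the furniture and walls round the work are solid. World frame = base frame: x ahead of the robot, y to its left, z up, the work surface at z = 0. Lengths are in m, angles in rad, forces in N, time in s.
With the tool pointing down it reaches from about 0.25 to 0.775 m from the base axis. Payload 4 kg.
Tool frame: the origin (TCP) lies midway between the tips of the shut fingers; the grasp point (between the pads) lies 19 mm behind it; z points along the fingers, x is the direction in which the jaws open and shut, and the axes are right-handed (so a half turn about z gives the same grasp; the last joint's range is limited). The gripper opens to 94 mm and grips with 3 to 60 N. Pads are 16 mm wide; open, the fingers measure 119 mm over their backs; the gripper's body (75 mm by 177 mm) begins 78 mm behind the grasp point.
Start: joints at [1.144, 0.087, 1.371, -0, 1.684, -0.103], TCP at [0.175, 0.521, 0.206] pointing down, gripper open.
Joint ranges: [-3.1, 3.1], [-0.76, 2.03], [0.27, 2.55], [-1.08, 4.22], [0.17, 2.65], [-2.57, 2.57]. Speed limits (rad/s): [2.79, 2.79, 3.14, 3.14, 3.14, 3.14].

INTERFACE

Orientations are given as [roll, pitch, yaw] about the fixed x, y, z axes, in that order (R = Rz(yaw) Ry(pitch) Rx(roll)).
In Python, from bench import * gives the robot as it stands.
- The arm moves only by the tool send_rows, never from a script. Its argument "rows" is one flat list of numbers, 7 for each row, row after row: the shift along the world's x, y, z in mm, then the turn, a rotation vector about the world's x, y, z in degrees, then the opening, from 0 (shut) to 1 (fully open). A call has exactly 8 rows; each row shifts and turns the commanded pose from where the row before left it; what a row does not reach is not made up. A row lasts 1/8 s, in which the tool goes at most 62.5 mm and 10.7 degrees, less where a joint would pass 70% of its speed; a pose out of reach is approached as far as the arm can. A call is refused whole if a number of a shift passes 62.5 or a number of a turn 10.7, either way. A call with a gripper value outside its range is refused whole. The fingers move at their own pace and stop on an object; the grip force is fixed at half the most. Time passes only in rows, so rows that do not move let the fingers close, or fill a call up. It gives the time, the measured TCP pose, the force and the opening at its end, in the units of the state.
- get_obs(): the state, without advancing time (a new reading comes with each control period).
- snapshot(name): name is "scene" or "top" or "wrist"; returns a dict with "color" (400x640x3 uint8, red, green, blue), "intrinsics" (3x3 intrinsics, pixels), "rvec" (rotation vector, rad) and "tvec" (3), from world to camera coordinates, as OpenCV has them; the wrist camera has in their place "T_tool_cam" (4x4, takes a point from camera to tool coordinates, whose origin is the TCP and whose axes are the tool frame's). Camera axes: x right, y down, z forward; pixel columns grow to the right and rows downward; lengths in m; the calibration is good to about 2 mm. A picture is of the moment at which its call begins: read the wrist's pose just before it. There is no depth.
- close_job(): hands the job in, once; it reports no verdict.
The state is a dict: "time": time; "joint_positions": joint angles; "qvel": joint speeds; "joint_torque": joint torques, N m; "tool_pos": TCP position; "ee_rot": TCP orientation; "wrist_force": force on the tool from outside, world axes, zero at the start; "wrist_torque": the same for the moment, N m; "width": finger opening in m.
Only numpy, scipy, OpenCV 4.12 (cv2) and the standard library are available. Lean on these libraries where they do the work, as an engineer would, in place of code of your own. Each camera call takes 0.05 s, during which the arm holds its last target.

## Working session

There is one attempt and no reset: what is moved stays moved. The work goes in short steps, Python scripts to look and compute and a tool call to move; the robot and the scene stay as the last step left them, time stands still between calls to the robot, and variables do not carry over. Pictures are saved under pics/ and viewed, and the job is handed in when it is done.

Besides the shell and the picture viewer there is one more tool, called after "Emit:" as name(argument=value, ...), one argument or row to a line, values as JSON. send_rows: Moves the arm, as the interface text tells. Its arguments: {"type":"object","properties":{"rows":{"type":"array","items":{"type":"number"}}},"required":["rows"]}

```bash
ls; mkdir -p pics
python3 - <<'E'
from bench import *
import cv2
o=get_obs();print(o)
for n in ["scene","top","wrist"]:
    s=snapshot(n);cv2.imwrite(f"pics/{n}0.png",s["color"][:,:,::-1])
    print(n,{k:v for k,v in s.items() if k!="color"})
E
```

```text
pics
{'time': 0.0, 'joint_positions': array([ 1.14388399e+00,  8.79535353e-02,  1.37223238e+00, -7.87434855e-06,
        1.68356457e+00, -1.03087228e-01]), 'qvel': array([ 0.00170102, -0.00089099,  0.00018883, -0.00023921,  0.00296823,
       -0.00254885]), 'joint_torque': array([-7.74532327e-04, -3.40179062e+01, -3.02426541e+01,  7.15816137e-02,
        3.30827152e-02, -1.63471327e-04]), 'tool_pos': array([0.17478611, 0.52092666, 0.20431605]), 'ee_rot': array([-3.14137839e+00,  2.14718102e-03,  1.24697057e+00]), 'wrist_force': array([-0.77937649, -0.44474927,  0.22272617]), 'wrist_torque': array([-0.01138053, -0.01572198,  0.02018254]), 'width': 0.09405217540491233}
scene {'intrinsics': array([[482.51372577,   0.        , 318.2019282 ],
       [  0.        , 482.51372577, 200.88554043],
       [  0.        ,   0.        ,   1.        ]]), 'rvec': array([ 2.10833439, -0.59336185,  0.2895802 ]), 'tvec': array([-0.48136392,  0.24846166,  1.01234845])}
top {'intrinsics': array([[432.9221873 ,   0.        , 326.23336937],
       [  0.        , 432.9221873 , 205.70951147],
       [  0.        ,   0.        ,   1.        ]]), 'rvec': array([ 2.17053594, -2.15808545,  0.1461205 ]), 'tvec': array([-0.01711951,  0.54749543,  0.92468241])}
wrist {'intrinsics': array([[341.53052379,   0.        , 316.48901799],
       [  0.        , 341.53052379, 204.02889935],
       [  0.        ,   0.        ,   1.        ]]), 'T_tool_cam': array([[ 9.99998771e-01, -4.23144401e-04,  1.50940045e-03,
        -8.77768855e-04],
       [ 5.10738239e-05,  9.71162626e-01,  2.38418020e-01,
        -6.89498334e-02],
       [-1.56675856e-03, -2.38417650e-01,  9.71161454e-01,
        -1.78957220e-01],
       [ 0.00000000e+00,  0.00000000e+00,  0.00000000e+00,
         1.00000000e+00]])}
```

View pics/scene0.png

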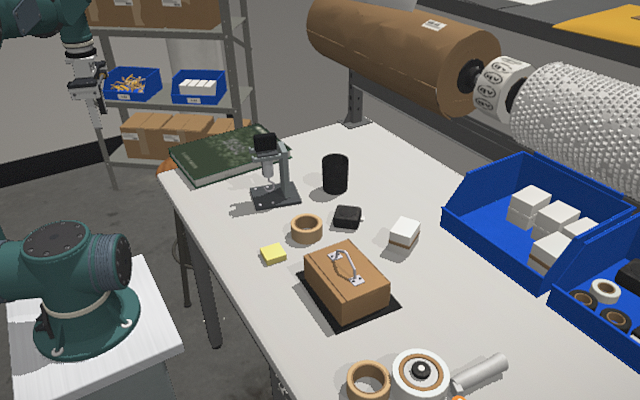

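View pics/top0.png

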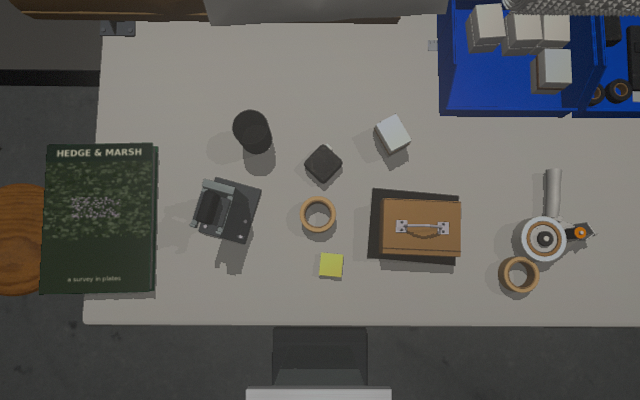

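View pics/wrist0.png

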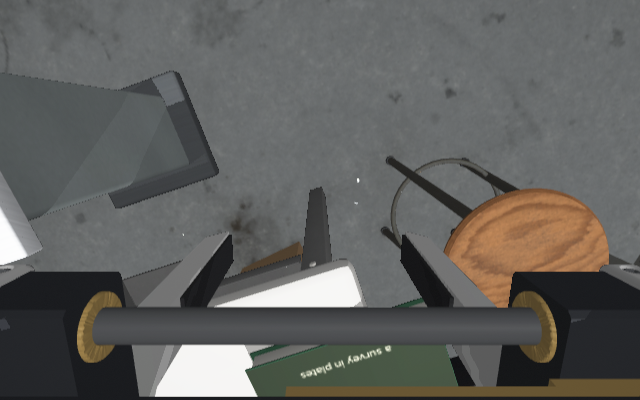

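```bash
cat > h.py <<'E'
import numpy as np, cv2
from bench import *
def P(s,p):
    p=np.atleast_2d(np.array(p,float))
    return cv2.projectPoints(p,s["rvec"],s["tvec"],s["intrinsics"],None)[0].reshape(-1,2)
def ray(s,uv,z):
    R=cv2.Rodrigues(s["rvec"])[0]; c=-R.T@s["tvec"]
    out=[]
    for u in np.atleast_2d(uv):
        d=R.T@np.linalg.inv(s["intrinsics"])@np.array([u[0],u[1],1.]); out.append(c+d*(z-c[2])/d[2])
    return np.array(out)
def crop(s,x0,y0,x1,y1,f,name):
    cv2.imwrite(name,cv2.resize(s["color"][y0:y1,x0:x1,::-1],None,fx=f,fy=f,interpolation=cv2.INTER_CUBIC))
E
python3 - <<'E'
from h import *
t=snapshot("top");s=snapshot("scene")
for n in (t,s):
    R=cv2.Rodrigues(n["rvec"])[0];print(-R.T@n["tvec"]); print(P(n,[[0,0,0],[.175,.521,.2],[.4,0,0],[.4,.3,0]]))
crop(t,170,160,290,260,6,"pics/t_stand.png");crop(t,350,170,480,280,6,"pics/t_par.png")
crop(s,220,120,310,215,6,"pics/s_stand.png");crop(s,285,225,410,335,5,"pics/s_par.png")
E
```

```text
[ 0.43083535 -0.00211759  0.98461073]
[[318.21827618 462.03851006]
 [ 13.93288019 407.87277199]
 [319.50075998 272.63484966]
 [185.55405133 272.01923487]]
[ 0.06781043 -0.84696557  0.77223369]
[[ 88.77035453 319.30935071]
 [101.46883141 121.83810054]
 [261.5429835  252.86013475]
 [216.7153836  194.87910923]]
```

View pics/t_stand.png

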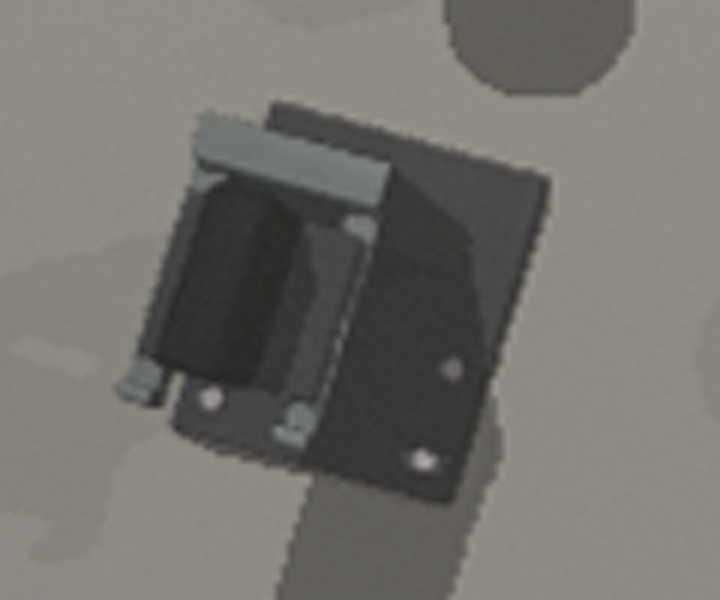

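View pics/t_par.png

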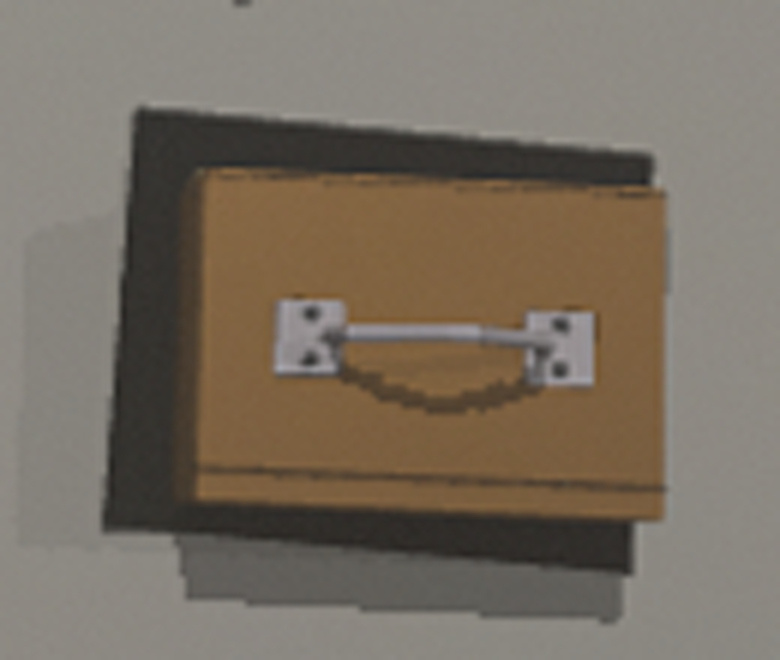

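View pics/s_stand.png

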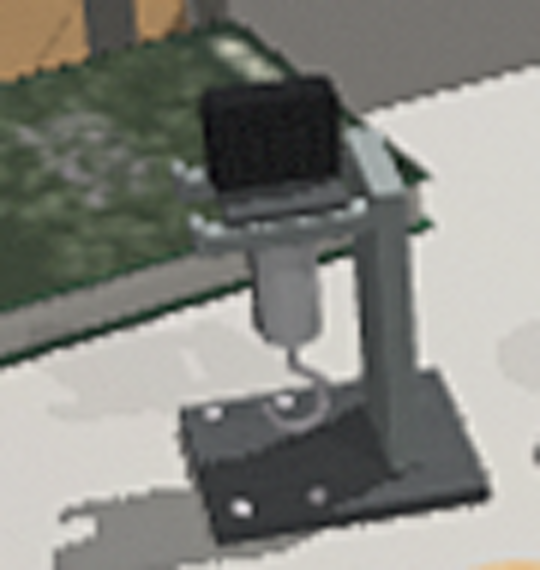

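View pics/s_par.png

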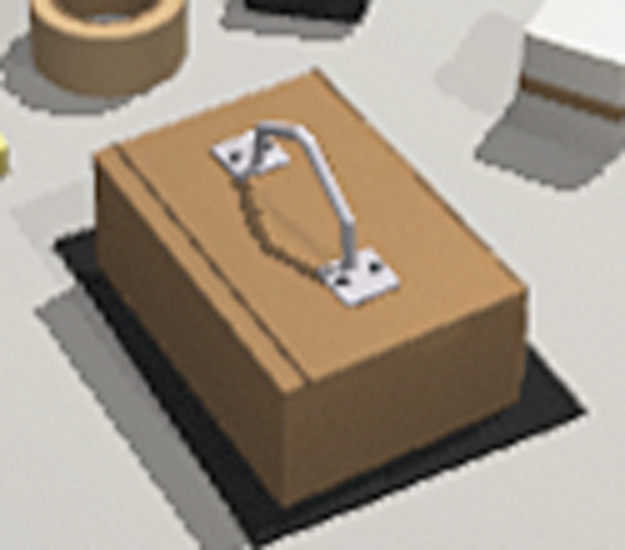

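```bash
cat > fit.py <<'E'
from h import *
from scipy.optimize import least_squares
t=snapshot("top");s=snapshot("scene")
tp=lambda a,o,f:np.array(a,float)/f+np.array(o)-0.5+0.5/f
def T(p,l): c,d=np.cos(p[2]),np.sin(p[2]); l=np.atleast_2d(l); return np.c_[p[0]+c*l[:,0]-d*l[:,1],p[1]+d*l[:,0]+c*l[:,1],l[:,2]]
def fit(obs,p0):
    def r(p): return np.concatenate([(P(cam,T(p,l))[0]-uv) for cam,l,uv in obs])
    q=least_squares(r,p0,loss="soft_l1");print(q.x,np.degrees(q.x[2]));print(r(q.x).reshape(-1,2).round(1).tolist());return q.x
ts=lambda a:tp(a,(170,160),6);tq=lambda a:tp(a,(350,170),6);ss=lambda a:tp(a,(220,120),6);sq=lambda a:tp(a,(285,225),5)
mm=lambda *a:np.array(a)/1000.
# mat (160x200) top z=4
mat=fit([(t,mm(80,100,4),tq((138,107))),(t,mm(80,-100,4),tq((652,155))),(t,mm(-80,100,4),tq((105,530))),(t,mm(-80,-100,4),tq((630,573))),
 (s,mm(-80,100,4),sq((55,243))),(s,mm(-80,-100,4),sq((258,547))),(s,mm(80,-100,4),sq((583,410)))],[.45,-.2,-.05])
par=fit([(t,mm(59,83,72),tq((203,172))),(t,mm(59,-83,72),tq((665,190))),(t,mm(-59,83,72),tq((195,500))),(t,mm(-59,-83,72),tq((663,520))),
 (s,mm(-59,83,72),sq((95,155))),(s,mm(-59,-83,72),sq((287,392))),(s,mm(59,-83,72),sq((525,293))),(s,mm(59,83,72),sq((317,70))),
 (t,mm(0,38,72),tq((310,338))),(t,mm(0,-38,72),tq((560,348)))],[.45,-.2,-.05])
st=fit([(t,mm(37,0,158),ts((288,183))),(t,mm(40,26,155),ts((140,372))),(t,mm(40,-26,155),ts((298,418)))][:1]+
 [(t,mm(-40,26,155),ts((140,372))),(t,mm(-40,-26,155),ts((298,418))),
 (t,mm(-30,11,201),ts((158,357))),(t,mm(30,11,201),ts((203,182))),
 (s,mm(-30,-11,201),ss((210,92))),(s,mm(30,-11,201),ss((335,82))),
 (s,mm(-40,-26,155),ss((205,228))),(s,mm(-40,26,155),ss((180,172)))],[.52,.24,-.31])
def draw(cam,p,L,im):
    for a,b in L:
        q=P(cam,T(p,[a,b]));cv2.line(im,*[tuple(np.round((v+.5)*4*16-8).astype(int).tolist()) for v in q],(0,0,255),1,cv2.LINE_AA,4)
def rect(x0,x1,y0,y1,z): c=[mm(x0,y0,z),mm(x1,y0,z),mm(x1,y1,z),mm(x0,y1,z)];return list(zip(c,c[1:]+c[:1]))
big={}
for n,c in(("t",t),("s",s)):
    im=cv2.resize(c["color"][:,:,::-1].copy(),None,fx=4,fy=4,interpolation=cv2.INTER_CUBIC)
    draw(c,mat,rect(-80,80,-100,100,4),im)
    draw(c,par,rect(-59,59,-83,83,72)+[(mm(0,-4,115),mm(0,4,115)),(mm(0,4,115),mm(0,34,96.3)),(mm(0,-4,115),mm(0,-34,96.3))],im)
    draw(c,st,rect(-30,30,-11,11,201)+rect(-28,28,-30,30,156)+rect(-43,37,20,32,150)+rect(-43,37,-32,-20,150)+[(mm(37,-26,158),mm(37,26,158))],im)
    big[n]=im
cv2.imwrite("pics/f1.png",np.hstack([big["t"][640:1040,680:1160],big["s"][480:880,920:1240]]))
cv2.imwrite("pics/f2.png",np.hstack([big["t"][720:1080,1440:1880],big["s"][900:1260+100,1180:1620][:360]]))
E
python3 fit.py
```

```text
[ 0.5057384  -0.21326021 -0.0803462 ] -4.603498275556805
[[-0.3, 0.3], [0.7, -0.2], [0.1, -0.3], [1.0, 0.2], [-0.9, -0.9], [-0.7, -0.5], [0.9, -0.4]]
[ 0.49900977 -0.21650853 -0.03675586] -2.1059555252046462
[[0.2, -0.6], [0.7, -0.3], [0.1, 0.3], [0.9, 0.3], [-1.3, -1.2], [-0.7, 0.1], [1.1, -1.4], [-0.0, -1.1], [2.8, 0.2], [-3.0, 0.1]]
[ 0.52700982  0.2072639  -0.23860871] -13.671272167927215
[[-0.8, -0.9], [0.2, 3.2], [0.1, 2.1], [-0.7, 0.3], [1.0, -2.2], [-0.0, 2.1], [1.7, 0.3], [-0.3, -1.7], [0.2, -1.3]]
```

View pics/f1.png

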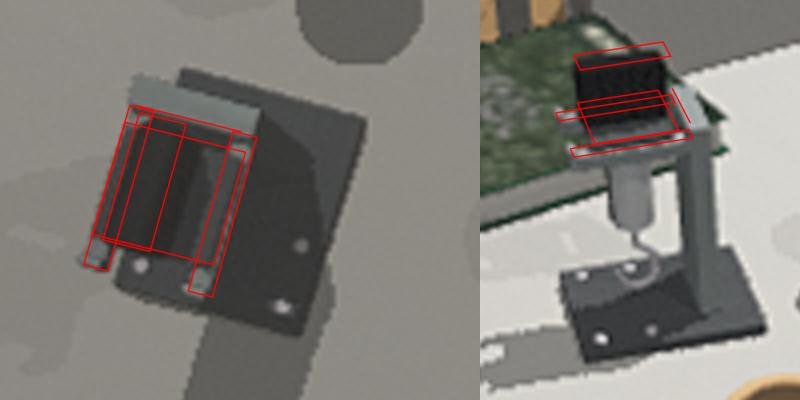

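View pics/f2.png

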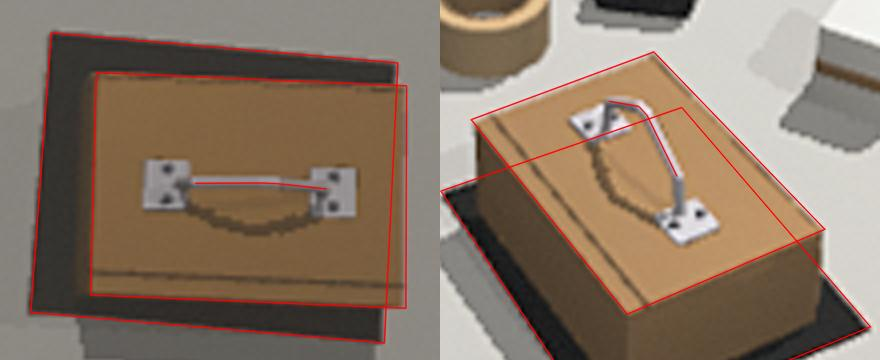

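Run:
```python
from h import *
t=snapshot("top");s=snapshot("scene")
def enh(c,x0,y0,x1,y1,f):
    im=c["color"][y0:y1,x0:x1,::-1].astype(float)/255; im=np.clip(im,0,1)**0.5
    return cv2.resize((im*255).astype(np.uint8),None,fx=f,fy=f,interpolation=cv2.INTER_CUBIC)
a=enh(t,185,172,240,240,8);b=enh(s,245,128,295,173,8)
im=np.zeros((a.shape[0],a.shape[1]+b.shape[1],3),np.uint8);im[:,:a.shape[1]]=a;im[:b.shape[0],a.shape[1]:]=b
cv2.imwrite("pics/e1.png",im);print(a.shape,b.shape)
```

```text
(544, 440, 3) (360, 400, 3)
```

View pics/e1.png

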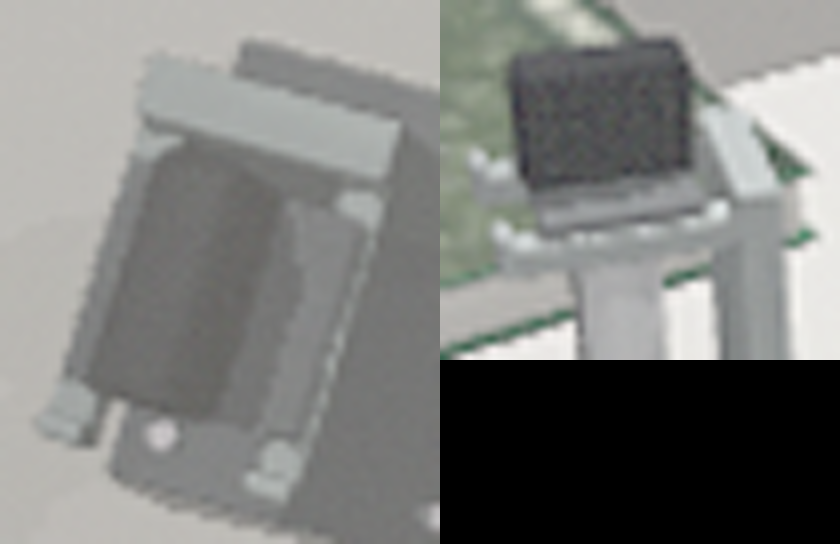

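```bash
python3 - <<'E'
src=open("fit.py").read()
a=src.index("st=fit(");b=src.index("def draw")
new='''te=lambda a:tp(a,(185,172),8)
se=lambda a:tp((a[0]-440,a[1]),(245,128),8)
st=fit([(t,mm(37,0,158),te((263,149))),(t,mm(-30,11,201),te((88,378))),(t,mm(30,11,201),te((150,152))),(t,mm(-40,26,155),te((78,393))),(t,mm(-40,-26,155),te((282,455))),
(s,mm(-30,11,201),se((514,52))),(s,mm(30,11,201),se((684,38))),(s,mm(-30,-11,156),se((527,188))),(s,mm(30,-11,156),se((693,168))),(s,mm(37,0,158),se((723,155))),
(s,mm(-28,-30,156),se((537,210))),(s,mm(28,-30,156),se((707,187))),(s,mm(-40,-26,155),se((500,228))),(s,mm(-40,26,155),se((478,155)))],[.52,.22,-.26])
'''
open("fit.py","w").write(src[:a]+new+src[b:])
E
python3 fit.py|tail -3
```

```text
[[0.2, -0.6], [0.7, -0.3], [0.1, 0.3], [0.9, 0.3], [-1.3, -1.2], [-0.7, 0.1], [1.1, -1.4], [-0.0, -1.1], [2.8, 0.2], [-3.0, 0.1]]
[ 0.52600976  0.20691302 -0.25916493] -14.849056858154658
[[-0.1, -0.4], [-0.4, 1.0], [1.6, -2.4], [-1.4, 4.2], [-0.7, 3.6], [-1.1, -0.7], [0.0, -2.1], [0.3, 1.3], [1.8, 0.5], [-0.4, -0.8], [1.0, 1.8], [0.8, 1.5], [0.9, -0.1], [0.3, -0.0]]
```

View pics/f1.png

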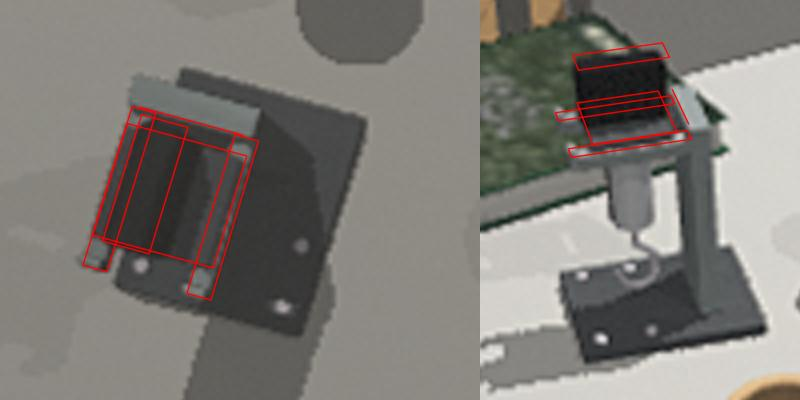

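```bash
sed -i 's/te((78,393))/te((65,422))/;s/te((282,455))/te((270,484))/;s/(t,mm(30,11,201),te((150,152))),//' fit.py; python3 fit.py|tail -2
python3 - <<'E'
import numpy as np
from scipy.spatial.transform import Rotation as R
o=[-3.14137839e+00,2.14718102e-03,1.24697057e+00]
print(R.from_euler('xyz',o).as_matrix().round(3))
E
```

```text
[ 0.52583414  0.20707326 -0.28825276] -16.51566678471693
[[0.4, -0.1], [-0.9, 0.8], [-0.3, 0.1], [-0.0, 0.3], [-1.1, -0.8], [0.1, -2.0], [-0.0, 1.2], [1.6, 0.6], [-0.4, -0.6], [0.6, 1.7], [0.4, 1.7], [0.4, -0.3], [0.5, -0.3]]
[[ 0.318  0.948 -0.001]
 [ 0.948 -0.318 -0.002]
 [-0.002 -0.    -1.   ]]
```

View pics/f1.png

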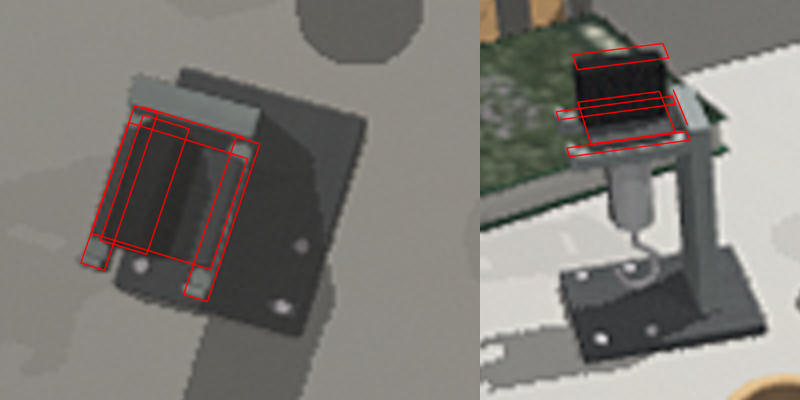

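Emit:
send_rows(
  rows=[22,-20,12,0,0,0.25,1,22,-20,12,0,0,0.25,1,22,-20,12,0,0,0.25,1,22,-20,12,0,0,0.25,1,22,-20,12,0,0,0.25,1,22,-20,12,0,0,0.25,1,22,-20,12,0,0,0.25,1,22,-20,12,0,0,0.25,1],
)

```text
time: 1.65
tool_pos: [0.3517, 0.3607, 0.302]
ee_rot: [3.141, -0.0, 1.282]
wrist_force: [0.4, -0.2, 0.2]
width: 0.0942
```

Emit:
send_rows(
  rows=[22,-20,0,0,0,0,1,22,-20,0,0,0,0,1,22,-20,0,0,0,0,1,22,-20,0,0,0,0,1,22,-20,0,0,0,0,1,22,-20,0,0,0,0,1,22,-20,0,0,0,0,1,22,-15,0,0,0,0,1],
)

```text
time: 2.65
tool_pos: [0.5279, 0.2056, 0.3017]
ee_rot: [3.141, -0.0, 1.282]
wrist_force: [0.6, -0.4, -0.3]
width: 0.0938
```

```bash
cat >> h.py <<'E'
from scipy.spatial.transform import Rotation as Ro
def look(tag):
    o=get_obs();R=Ro.from_euler('xyz',o["ee_rot"])
    w=snapshot("wrist")
    M=np.eye(4);M[:3,:3]=R.as_matrix();M[:3,3]=o["tool_pos"]
    C=np.linalg.inv(M@w["T_tool_cam"])
    w["rvec"]=cv2.Rodrigues(C[:3,:3])[0].ravel();w["tvec"]=C[:3,3]
    cv2.imwrite(f"pics/{tag}.png",w["color"][:,:,::-1])
    tx=R.as_matrix()[:,0]
    print("t %.2f"%o["time"],"tcp",(o["tool_pos"]*1000).round(1),"toolx yaw",np.degrees(np.arctan2(tx[1],tx[0])).round(2),"tilt",R.as_matrix()[:,2].round(4),"F",o["wrist_force"].round(2),"w",round(o["width"]*1000,1))
    return o,w
E
python3 - <<'E'
from h import *
o,w=look("w1")
E
```

```text
t 2.65 tcp [527.9 205.6 301.7] toolx yaw 73.43 tilt [ 3.e-04  3.e-04 -1.e+00] F [ 0.55 -0.43 -0.34] w 93.8
```

View pics/w1.png

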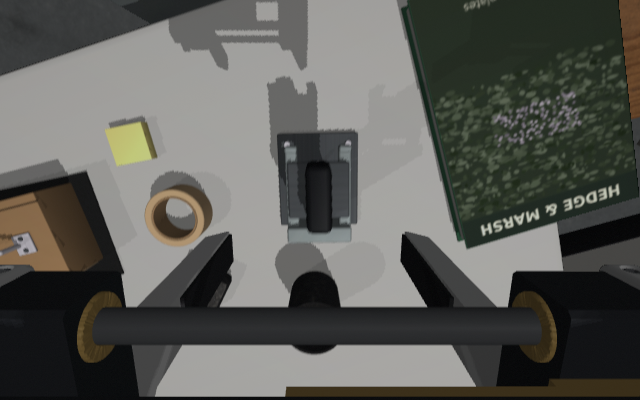

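```bash
cat >> h.py <<'E'
def T(p,l): c,d=np.cos(p[2]),np.sin(p[2]); l=np.atleast_2d(l); return np.c_[p[0]+c*l[:,0]-d*l[:,1],p[1]+d*l[:,0]+c*l[:,1],l[:,2]]
mm=lambda *a:np.array(a)/1000.
def rect(x0,x1,y0,y1,z): c=[mm(x0,y0,z),mm(x1,y0,z),mm(x1,y1,z),mm(x0,y1,z)];return list(zip(c,c[1:]+c[:1]))
def over(cam,sets,box,f,name,g=0.6):
    x0,y0,x1,y1=box
    im=((cam["color"][y0:y1,x0:x1,::-1]/255.)**g*255).astype(np.uint8)
    im=cv2.resize(im,None,fx=f,fy=f,interpolation=cv2.INTER_CUBIC);raw=im.copy()
    for p,L in sets:
        for a,b in L:
            q=P(cam,T(p,[a,b]));cv2.line(im,*[tuple(np.round(((v-[x0,y0]+.5)*f-.5)*16).astype(int).tolist()) for v in q],(0,0,255),1,cv2.LINE_AA,4)
    cv2.imwrite(name,np.hstack([raw,im]))
E
python3 - <<'E'
from h import *
o,w=look("w1b")
st=[.526,.207,-.288]
over(w,[(st,rect(-30,30,-11,11,201)+rect(-28,28,-30,30,156)+rect(-43,37,20,32,150)+rect(-43,37,-32,-20,150)+[(mm(37,-26,158),mm(37,26,158))])],(265,120,375,250),3.6,"pics/w1o.png")
E
```

```text
t 2.70 tcp [530.2 203.7 300.7] toolx yaw 73.26 tilt [ 0.0011 -0.0018 -1.    ] F [ 0.94 -0.47 -0.42] w 94.2
```

View pics/w1o.png

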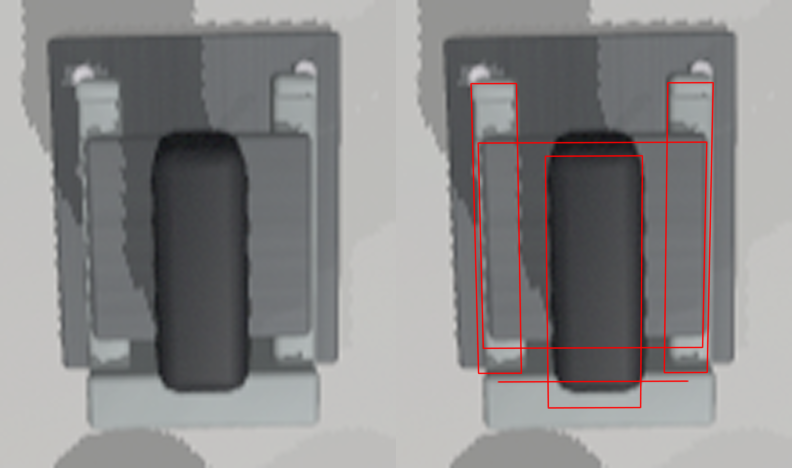

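Emit:
send_rows(
  rows=[-3,2,-20,0,0,0,1,0,0,-20,0,0,0,1,0,0,-20,0,0,0,1,0,0,-20,0,0,0,1,0,0,-20,0,0,0,1,0,0,-20,0,0,0,1,0,0,-12,0,0,0,1,0,0,-8,0,0,0,1],
)

```text
time: 3.75
tool_pos: [0.5237, 0.2088, 0.1611]
ee_rot: [-3.141, -0.0, 1.282]
wrist_force: [-0.6, -0.4, -0.5]
width: 0.0943
```

Run:
```python
from h import *
o,w=look("w2")
s=snapshot("scene");crop(s,225,90,325,190,6,"pics/s2.png");print(get_obs()["tool_pos"])
```

```text
t 3.75 tcp [523.7 208.8 161.1] toolx yaw 73.48 tilt [-3.e-04  2.e-04 -1.e+00] F [-0.61 -0.37 -0.49] w 94.3
[0.52360472 0.20854841 0.16086489]
```

View pics/w2.png

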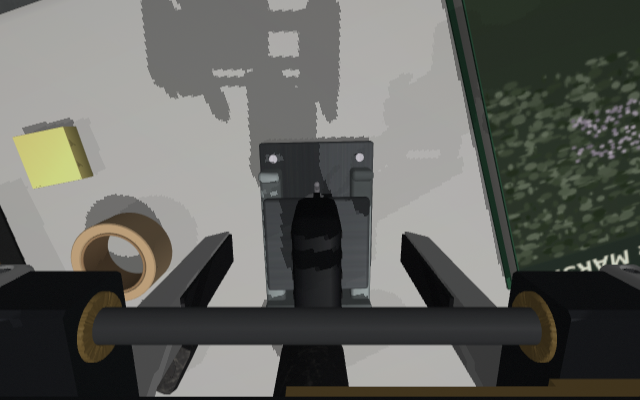

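View pics/s2.png

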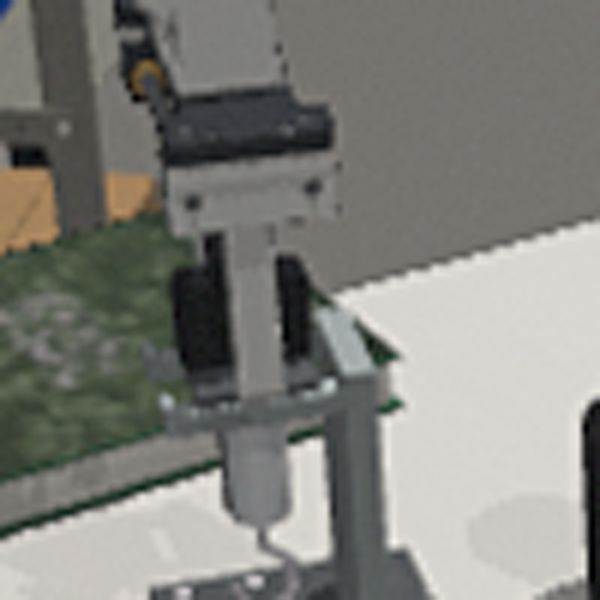

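Emit:
send_rows(
  rows=[0,0,0,0,0,0,0,0,0,0,0,0,0,0,0,0,0,0,0,0,0,0,0,0,0,0,0,0,0,0,0,0,0,0,0,0,0,0,0,0,0,0,0,0,0,0,0,0,0,0,0,0,0,0,0,0],
)

```text
time: 4.85
tool_pos: [0.524, 0.2085, 0.1614]
ee_rot: [-3.142, -0.0, 1.282]
wrist_force: [0.5, -0.7, 0.4]
width: 0.022
```

Run:
```python
from h import *
o,w=look("w3")
s=snapshot("scene");crop(s,225,90,325,190,6,"pics/s3.png")
print(np.c_[[s for s in [get_obs()["wrist_force"],get_obs()["wrist_torque"]]]])
```

```text
t 4.85 tcp [524.  208.5 161.4] toolx yaw 73.45 tilt [ 0.e+00  2.e-04 -1.e+00] F [ 0.54 -0.74  0.36] w 22.0
[[-0.2820459   0.95028003 -0.91372833]
 [ 0.02799599 -0.01189665  0.00949647]]
```

View pics/s3.png

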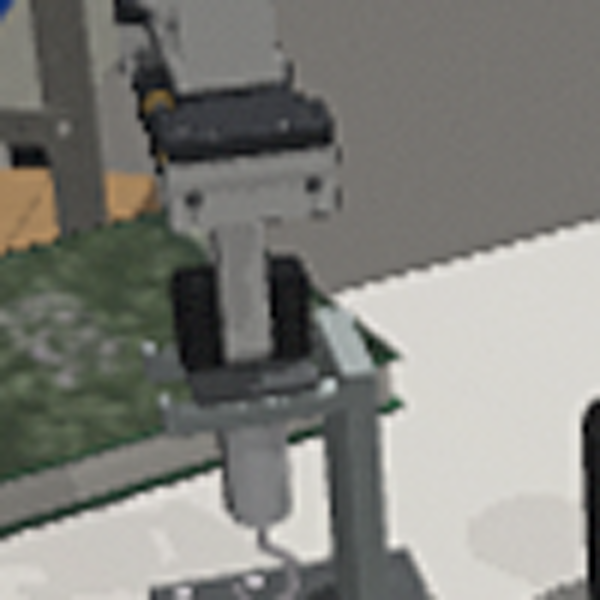

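Emit:
send_rows(
  rows=[0,0,5,0,0,0,0,0,0,15,0,0,0,0,0,0,22,0,0,0,0,0,0,25,0,0,0,0,0,0,25,0,0,0,0,0,0,25,0,0,0,0,0,0,20,0,0,0,0,0,0,10,0,0,0,0],
)

```text
time: 5.95
tool_pos: [0.5244, 0.2085, 0.311]
ee_rot: [3.139, -0.002, 1.282]
wrist_force: [0.7, -0.1, -1.5]
width: 0.0222
```

Run:
```python
from h import *
o,w=look("w4")
s=snapshot("scene");crop(s,225,60,325,190,4.5,"pics/s4.png")
print(get_obs()["wrist_force"])
```

```text
t 5.95 tcp [524.4 208.5 311. ] toolx yaw 73.45 tilt [ 0.0032  0.001  -1.    ] F [ 0.71 -0.14 -1.52] w 22.2
[-0.34095503  0.11966617 -2.13603226]
```

View pics/s4.png

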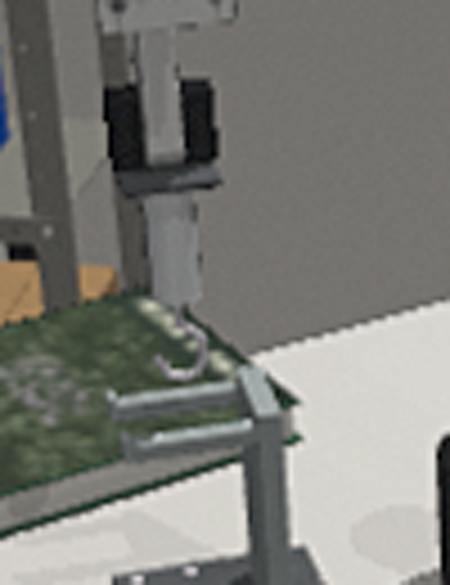

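Emit:
send_rows(
  rows=[0,-10,0,0,0,0.9,0,1,-22,0,0,0,0.9,0,1,-30,0,0,0,0.9,0,1,-30,0,0,0,0.9,0,1,-30,0,0,0,0.9,0,1,-30,0,0,0,0.9,0,1,-30,0,0,0,0.9,0,1,-30,0,0,0,0.9,0],
)

```text
time: 7.05
tool_pos: [0.5303, -0.0051, 0.3072]
ee_rot: [-3.139, 0.0, 1.408]
wrist_force: [0.3, 0.4, -1.0]
width: 0.0216
```

Emit:
send_rows(
  rows=[1,-32,0,0,0,0.9,0,2,-32,0,0,0,0.9,0,2,-32,0,0,0,0.9,0,2,-32,0,0,0,0.9,0,2,-32,0,0,0,0.9,0,2,-28,0,0,0,0.9,0,1,-18,0,0,0,0.9,0,1,-9,0,0,0,0.9,0],
)

```text
time: 8.05
tool_pos: [0.5432, -0.2198, 0.3069]
ee_rot: [-3.139, -0.001, 1.533]
wrist_force: [0.2, -0.4, -1.0]
width: 0.0219
```

Run:
```python
from h import *
o,w=look("w5")
s=snapshot("scene");crop(s,280,120,460,330,2.8,"pics/s5.png")
t=snapshot("top");cv2.imwrite("pics/t5.png",t["color"][:,:,::-1]);cv2.imwrite("pics/scene5.png",s["color"][:,:,::-1])
# refine stand with empty tines
crop(t,170,160,270,260,6,"pics/t5s.png")
```

```text
t 8.05 tcp [ 543.2 -219.8  306.9] toolx yaw 87.81 tilt [-0.0027  0.0013 -1.    ] F [ 0.2  -0.38 -1.02] w 21.9
```

View pics/s5.png

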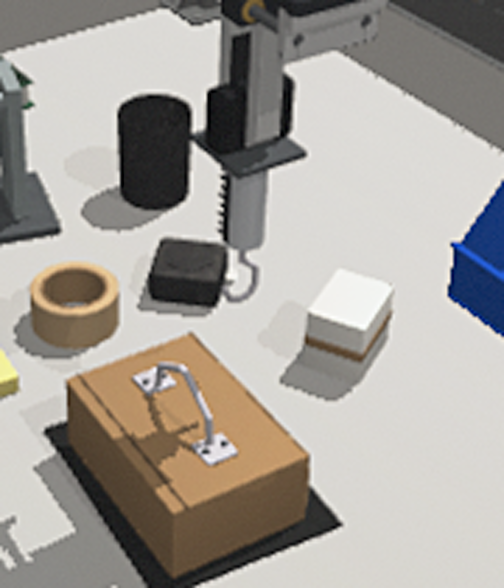

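View pics/w5.png

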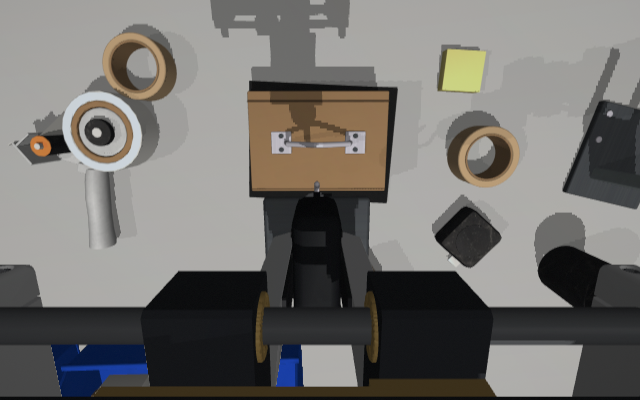

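View pics/t5.png

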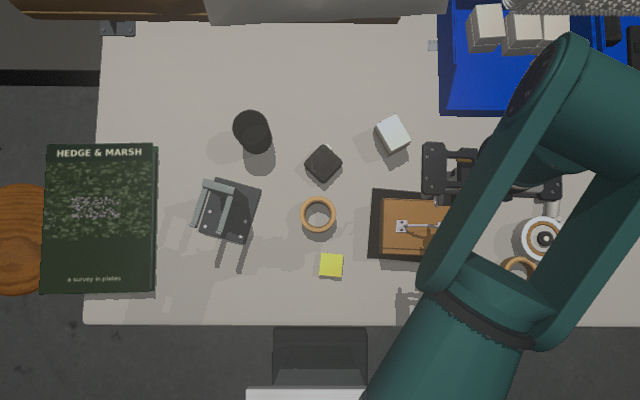

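Run:
```python
from h import *
o,w=look("w6")
par=[.499,-.2165,-.0367]
over(w,[(par,rect(-59,59,-83,83,72)+[(mm(0,-4,115),mm(0,4,115)),(mm(0,4,115),mm(0,34,96.3)),(mm(0,-4,115),mm(0,-34,96.3))])],(235,75,405,210),2.3,"pics/w6o.png")
```

```text
t 8.20 tcp [ 543.6 -218.6  307.8] toolx yaw 87.83 tilt [-0.0013  0.0011 -1.    ] F [ 0.56  1.14 -1.13] w 22.0
```

View pics/w6o.png

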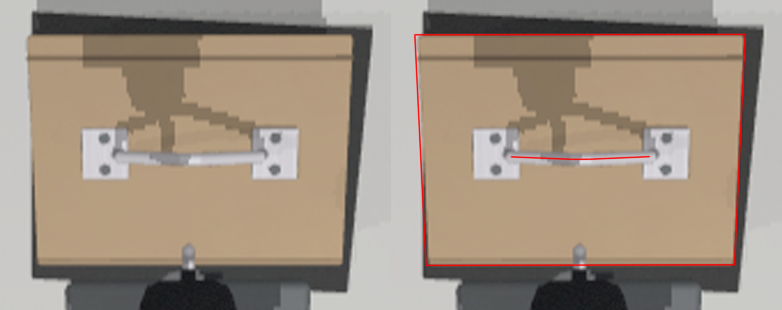

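Emit:
send_rows(
  rows=[0,0,-6,0,0,0,0,0,0,-13,0,0,0,0,0,0,-15,0,0,0,0,0,0,-15,0,0,0,0,0,0,-15,0,0,0,0,0,0,-12,0,0,0,0,0,0,-6,0,0,0,0,0,0,-3,0,0,0,0],
)

```text
time: 9.25
tool_pos: [0.544, -0.2186, 0.2233]
ee_rot: [3.142, -0.0, 1.533]
wrist_force: [-0.2, 0.1, -2.1]
width: 0.0216
```

Run:
```python
from h import *
o,w=look("w7")
s=snapshot("scene");crop(s,290,150,420,310,3.7,"pics/s7.png")
# predicted projections of hook & tip
par=np.array([.499,-.2165,-.0367]); p=o["tool_pos"]; sc=[p[0],p[1],-.0382]
z=p[2]-.011
print("pred tip",P(s,T(sc,mm(-14,0,0)+[0,0,z-.1125])),"bowl",P(s,T(sc,[0,0,z-.121])),"bail",P(s,T(par,mm(0,0,115))))
```

```text
t 9.25 tcp [ 544.  -218.6  223.3] toolx yaw 87.84 tilt [ 0.e+00  1.e-04 -1.e+00] F [-0.18  0.15 -2.13] w 21.6
pred tip [[357.75050954 252.98740742]] bowl [[363.16250076 253.87170166]] bail [[345.21568293 252.19564848]]
```

View pics/s7.png

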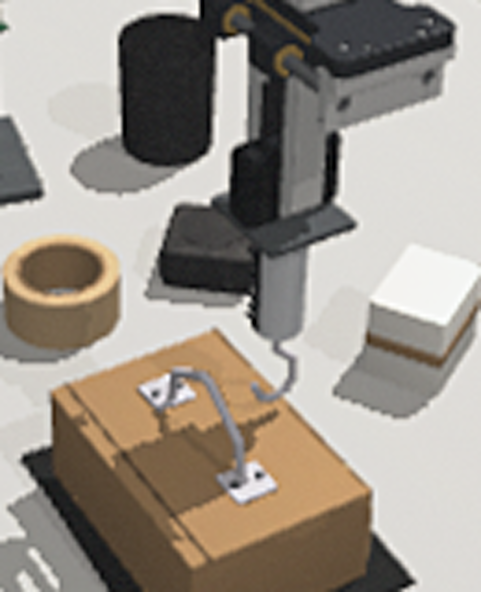

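Emit:
send_rows(
  rows=[-4,0,0,0,0,0,0,-6,0,0,0,0,0,0,-7,1,0,0,0,0,0,-7,0,0,0,0,0,0,-7,0,0,0,0,0,0,-6,1,0,0,0,0,0,-5,0,0,0,0,0,0,-3,0,0,0,0,0,0],
)

```text
time: 10.35
tool_pos: [0.499, -0.2166, 0.2237]
ee_rot: [3.141, 0.0, 1.533]
wrist_force: [0.2, 0.1, -1.6]
width: 0.0217
```

Run:
```python
from h import *
o,w=look("w8")
s=snapshot("scene");crop(s,300,190,400,310,5,"pics/s8.png")
```

```text
t 10.35 tcp [ 499.  -216.6  223.7] toolx yaw 87.85 tilt [ 1.e-03 -1.e-04 -1.e+00] F [ 0.24  0.07 -1.64] w 21.7
```

View pics/s8.png

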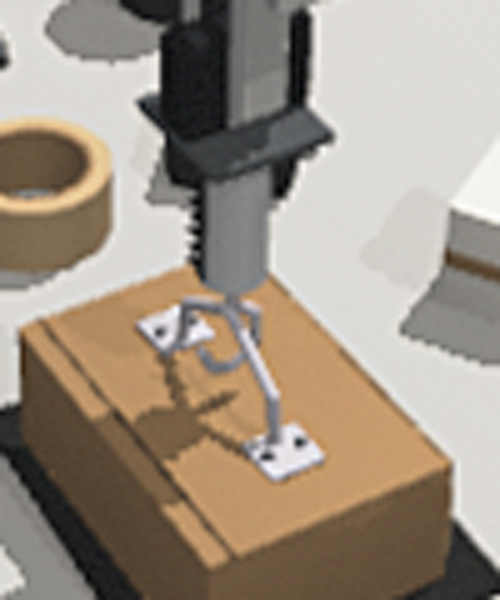

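View pics/w8.png

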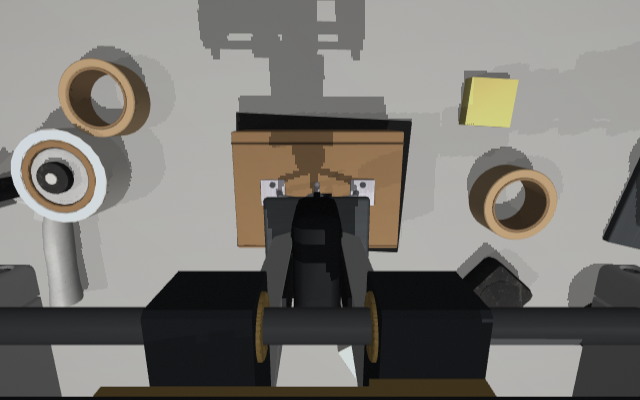

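Emit:
send_rows(
  rows=[0,0,3,0,0,0,0,0,0,5,0,0,0,0,0,0,5,0,0,0,0,0,0,5,0,0,0,0,0,0,5,0,0,0,0,0,0,5,0,0,0,0,0,0,5,0,0,0,0,0,0,5,0,0,0,0],
)

```text
time: 11.45
tool_pos: [0.499, -0.2165, 0.2615]
ee_rot: [-3.141, -0.0, 1.533]
wrist_force: [0.3, -0.8, -4.2]
width: 0.0219
```

```bash
cat > chk.py <<'E'
import sys
from h import *
o,w=look("w"+sys.argv[1])
s=snapshot("scene");crop(s,290,140,410,330,3.15,"pics/s%s.png"%sys.argv[1])
F=[get_obs()["wrist_force"]];print(F)
E
python3 chk.py 9
```

```text
t 11.45 tcp [ 499.  -216.5  261.5] toolx yaw 87.85 tilt [-4.e-04  3.e-04 -1.e+00] F [ 0.26 -0.76 -4.23] w 21.9
[array([-0.82009341, -0.01999696, -2.50647409])]
```

View pics/s9.png

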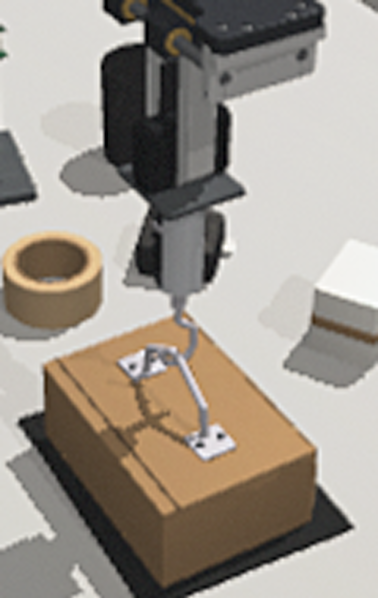

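Emit:
send_rows(
  rows=[0,0,3,0,0,0,0,0,0,3,0,0,0,0,0,0,3,0,0,0,0,0,0,3,0,0,0,0,0,0,3,0,0,0,0,0,0,3,0,0,0,0,0,0,2,0,0,0,0,0,0,0,0,0,0,0],
)

```text
time: 12.55
tool_pos: [0.4989, -0.2165, 0.2815]
ee_rot: [-3.141, -0.0, 1.533]
wrist_force: [-0.8, -0.5, -5.1]
width: 0.0217
```

```bash
python3 chk.py 10
```

```text
t 12.55 tcp [ 498.9 -216.5  281.5] toolx yaw 87.85 tilt [-3.e-04  2.e-04 -1.e+00] F [-0.77 -0.53 -5.1 ] w 21.7
[array([-0.614781  ,  0.31258479, -4.47496256])]
```

View pics/s10.png

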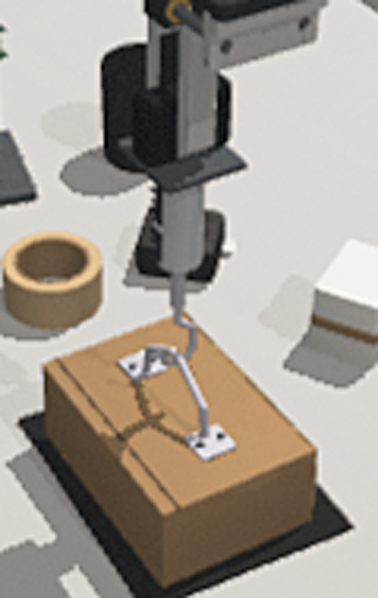

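```bash
cat > chk.py <<'E'
import sys
from h import *
o,w=look("w"+sys.argv[1])
s=snapshot("scene");crop(s,290,140,410,330,3.15,"pics/s%s.png"%sys.argv[1])
cv2.imwrite("pics/sf%s.png"%sys.argv[1],s["color"][:,:,::-1])
q=P(s,[[.437,-.297,.072],[.437,-.297,.092]]);pxmm=(q[1]-q[0])/20
import os
if os.path.exists("pics/sf10b.png"):
    b=cv2.imread("pics/sf10b.png");n=s["color"][:,:,::-1]
    # right lower edges of front: template around the near bottom/top corners
    for (x0,y0,x1,y1) in [(330,290,356,312),(370,270,396,300),(298,240,318,265)]:
        tm=b[y0:y1,x0:x1];r=cv2.matchTemplate(np.ascontiguousarray(n[y0-45:y1+10,x0-8:x1+8]),tm,cv2.TM_CCOEFF_NORMED)
        _,v,_,l=cv2.minMaxLoc(r);print("shift",l[0]-8,l[1]-45,"score %.2f"%v,"mm",round((l[1]-45)/pxmm[1],1))
F=np.array([get_obs()["wrist_force"]]);print(F)
E
python3 chk.py 10b
```

```text
t 12.65 tcp [ 498.9 -216.5  281.3] toolx yaw 87.85 tilt [-4.e-04  3.e-04 -1.e+00] F [-0.61  0.31 -4.47] w 22.2
shift 0 0 score 1.00 mm -0.0
shift 0 0 score 1.00 mm -0.0
shift 0 0 score 1.00 mm -0.0
[[-1.96855198 -0.22711921 -5.83173076]]
```

Emit:
send_rows(
  rows=[0,0,2,0,0,0,0,0,0,2,0,0,0,0,0,0,2,0,0,0,0,0,0,2,0,0,0,0,0,0,2,0,0,0,0,0,0,2,0,0,0,0,0,0,1,0,0,0,0,0,0,0,0,0,0,0],
)

```text
time: 13.75
tool_pos: [0.4991, -0.2166, 0.2945]
ee_rot: [3.141, 0.0, 1.533]
wrist_force: [0.3, 0.2, -6.5]
width: 0.0214
```

```bash
python3 chk.py 11
```

```text
t 13.75 tcp [ 499.1 -216.6  294.5] toolx yaw 87.85 tilt [ 1.e-04 -0.e+00 -1.e+00] F [ 0.25  0.25 -6.51] w 21.4
shift 0 0 score 0.99 mm -0.0
shift 0 0 score 1.00 mm -0.0
shift 0 0 score 1.00 mm -0.0
[[ 0.70112594  0.55378166 -6.78457654]]
```

Emit:
send_rows(
  rows=[0,0,2,0,0,0,0,0,0,2,0,0,0,0,0,0,2,0,0,0,0,0,0,2,0,0,0,0,0,0,2,0,0,0,0,0,0,1,0,0,0,0,0,0,1,0,0,0,0,0,0,0,0,0,0,0],
)

```text
time: 14.85
tool_pos: [0.499, -0.2166, 0.3065]
ee_rot: [3.141, -0.0, 1.533]
wrist_force: [0.3, 0.1, -6.7]
width: 0.0217
```

```bash
python3 chk.py 12
```

```text
t 14.85 tcp [ 499.  -216.6  306.5] toolx yaw 87.85 tilt [ 1.e-04  1.e-04 -1.e+00] F [ 0.3   0.13 -6.68] w 21.7
shift 0 -3 score 0.99 mm 8.2
shift 0 -2 score 0.95 mm 5.5
shift 0 -1 score 0.90 mm 2.7
[[ 0.12630697 -0.03426836 -8.35644727]]
```

Emit:
send_rows(
  rows=[0,0,2,0,0,0,0,0,0,2,0,0,0,0,0,0,2,0,0,0,0,0,0,2,0,0,0,0,0,0,2,0,0,0,0,0,0,2,0,0,0,0,0,0,1,0,0,0,0,0,0,0,0,0,0,0],
)

```text
time: 15.95
tool_pos: [0.4991, -0.2166, 0.3196]
ee_rot: [3.141, 0.0, 1.533]
wrist_force: [0.4, -0.4, -6.4]
width: 0.0215
```

```bash
python3 chk.py 13
```

```text
t 15.95 tcp [ 499.1 -216.6  319.6] toolx yaw 87.85 tilt [ 2.e-04 -1.e-04 -1.e+00] F [ 0.35 -0.39 -6.37] w 21.5
shift 0 -8 score 0.98 mm 22.0
shift 0 -8 score 0.87 mm 22.0
shift 0 -1 score 0.66 mm 2.7
[[-0.3007906   0.96092698 -7.3375121 ]]
```

View pics/s13.png

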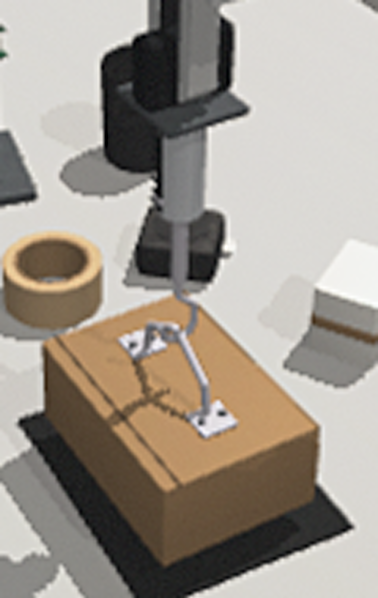

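View pics/w13.png

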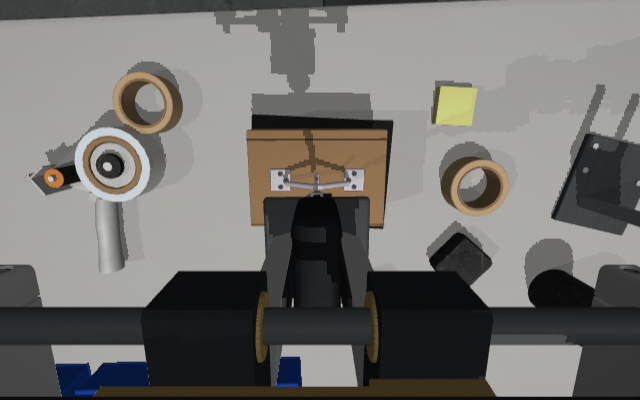

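Emit:
send_rows(
  rows=[0,0,0,0,0,0,0,0,0,0,0,0,0,0,0,0,0,0,0,0,0,0,0,0,0,0,0,0,0,0,0,0,0,0,0,0,0,0,0,0,0,0,0,0,0,0,0,0,0,0,0,0,0,0,0,0],
)

```text
time: 17.05
tool_pos: [0.499, -0.2166, 0.3195]
ee_rot: [-3.142, -0.0, 1.533]
wrist_force: [0.3, -0.6, -7.4]
width: 0.0221
```

```bash
python3 chk.py 14
```

```text
t 17.05 tcp [ 499.  -216.6  319.5] toolx yaw 87.85 tilt [-0.e+00  1.e-04 -1.e+00] F [ 0.25 -0.59 -7.44] w 22.1
shift 0 -7 score 0.98 mm 19.2
shift 1 -7 score 0.87 mm 19.2
shift 0 -1 score 0.66 mm 2.7
[[ 0.48311897 -0.07314671 -7.43370888]]
```

Emit:
send_rows(
  rows=[0,0,0,0,0,0,0,0,0,0,0,0,0,0,0,0,0,0,0,0,0,0,0,0,0,0,0,0,0,0,0,0,0,0,0,0,0,0,0,0,0,0,0,0,0,0,0,0,0,0,0,0,0,0,0,0],
)

```text
time: 18.15
tool_pos: [0.499, -0.2166, 0.3195]
ee_rot: [3.142, -0.0, 1.533]
wrist_force: [0.2, 0.4, -6.4]
width: 0.0218
```

Emit:
send_rows(
  rows=[0,0,0,0,0,0,0,0,0,0,0,0,0,0,0,0,0,0,0,0,0,0,0,0,0,0,0,0,0,0,0,0,0,0,0,0,0,0,0,0,0,0,0,0,0,0,0,0,0,0,0,0,0,0,0,0],
)

```text
time: 19.15
tool_pos: [0.499, -0.2166, 0.3195]
ee_rot: [3.142, -0.0, 1.533]
wrist_force: [0.7, 0.3, -7.4]
width: 0.0224
```

```bash
python3 chk.py 15
python3 - <<'E'
import cv2,numpy as np
a,b,c=[cv2.imread(f"pics/sf{i}.png")[210:330,290:410] for i in("13","14","15")]
for x,y in((a,b),(b,c)): d=cv2.absdiff(x,y).max(2);print(d.max(),(d>25).sum())
im=cv2.resize(c,None,fx=5,fy=5,interpolation=cv2.INTER_CUBIC);cv2.imwrite("pics/z15.png",im)
E
```

```text
t 19.15 tcp [ 499.  -216.6  319.5] toolx yaw 87.85 tilt [ 0.e+00  1.e-04 -1.e+00] F [ 0.7   0.32 -7.37] w 22.4
shift 0 -7 score 0.98 mm 19.2
shift 1 -7 score 0.87 mm 19.2
shift 0 -1 score 0.66 mm 2.7
[[ 0.15245008 -0.22967545 -6.94901986]]
80 60
18 0
```

View pics/z15.png

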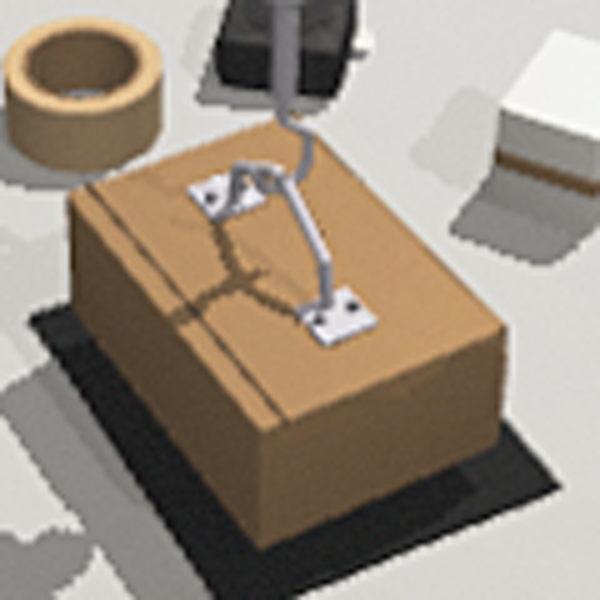

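Run:
```python
from h import *
from scipy.optimize import least_squares
s=snapshot("scene")
L=np.array([[-59,83,68],[-59,-83,68],[59,-83,68],[-59,-83,0],[59,-83,0],[-59,83,0]])/1000
uv=np.array([[70,197],[262,432],[507,327],[262,548],[500,440],[72,308]])/5.+[290,210]-.4
L0=uv
def r(p): return (P(s,(Ro.from_rotvec(p[3:]).as_matrix()@L.T).T+p[:3])-uv).ravel()
q=least_squares(r,[.5,-.2165,.022,0,0,-.037]);print(q.x.round(4),r(q.x).round(1))
b=np.array([[45,368],[163,513],[317,450],[163,588]])/3.15+[290,140]-.4  # s10 on mat
L=L[:4];uv=b
q=least_squares(r,[.5,-.2165,.004,0,0,-.037]);print(q.x.round(4),r(q.x).round(1))
```

```text
[ 0.5089 -0.2052  0.0091 -0.0014 -0.0125 -0.0338] [-0.4 -0.3  0.2  0.   0.  -0.3  0.1  0.2 -0.5  0.3  0.5  0.1]
[ 0.5074 -0.2076 -0.0129 -0.0338  0.0097 -0.0481] [ 0.  -0.   0.  -0.  -0.1 -0.  -0.   0.1]
```

Emit:
send_rows(
  rows=[0,0,-1,0,0,0,0,0,0,-2,0,0,0,0,0,0,-2,0,0,0,0,0,0,-3,0,0,0,0,0,0,-3,0,0,0,0,0,0,-3,0,0,0,0,0,0,-2,0,0,0,0,0,0,-2,0,0,0,0],
)

```text
time: 20.3
tool_pos: [0.499, -0.2165, 0.3014]
ee_rot: [3.142, -0.0, 1.533]
wrist_force: [0.9, 0.0, -7.7]
width: 0.0216
```

Emit:
send_rows(
  rows=[0,0,-2,0,0,0,0,0,0,-2,0,0,0,0,0,0,-2,0,0,0,0,0,0,-2,0,0,0,0,0,0,-3,0,0,0,0,0,0,-4,0,0,0,0,0,0,-4,0,0,0,0,0,0,-4,0,0,0,0],
)

```text
time: 21.3
tool_pos: [0.4991, -0.2166, 0.2785]
ee_rot: [3.141, 0.0, 1.533]
wrist_force: [-0.2, 0.1, -4.6]
width: 0.0216
```

```bash
python3 chk.py 16
```

```text
t 21.30 tcp [ 499.1 -216.6  278.5] toolx yaw 87.85 tilt [ 4.e-04 -2.e-04 -1.e+00] F [-0.22  0.08 -4.64] w 21.6
shift 0 0 score 0.99 mm -0.0
shift 0 0 score 1.00 mm -0.0
shift 0 0 score 0.99 mm -0.0
[[-0.31749211 -0.3144872  -4.57212211]]
```

View pics/s16.png

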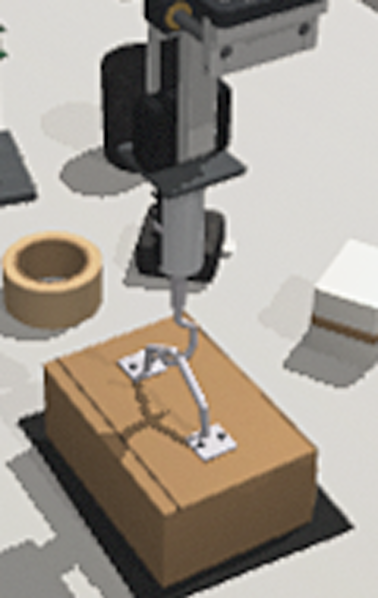

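Back in place (pixel-identical). Continue down 55 mm to TCP z≈223.

Emit:
send_rows(
  rows=[0,0,-6,0,0,0,0,0,0,-8,0,0,0,0,0,0,-8,0,0,0,0,0,0,-8,0,0,0,0,0,0,-8,0,0,0,0,0,0,-8,0,0,0,0,0,0,-6,0,0,0,0,0,0,-3,0,0,0,0],
)

```text
time: 22.4
tool_pos: [0.499, -0.2165, 0.2231]
ee_rot: [3.142, -0.0, 1.533]
wrist_force: [1.1, -0.2, 0.8]
width: 0.0221
```

```bash
python3 chk.py 17;python3 -c "
import cv2;a=cv2.imread('pics/sf17.png')[190:310,300:400];cv2.imwrite('pics/z17.png',cv2.resize(a,None,fx=5,fy=5,interpolation=cv2.INTER_CUBIC))"
```

```text
t 22.40 tcp [ 499.  -216.5  223.1] toolx yaw 87.85 tilt [ 0.e+00  2.e-04 -1.e+00] F [ 1.08 -0.17  0.81] w 22.1
shift 0 0 score 0.98 mm -0.0
shift 0 0 score 1.00 mm -0.0
shift 0 0 score 0.99 mm -0.0
[[ 1.02072951  0.62672179 -1.69280017]]
```

View pics/z17.png

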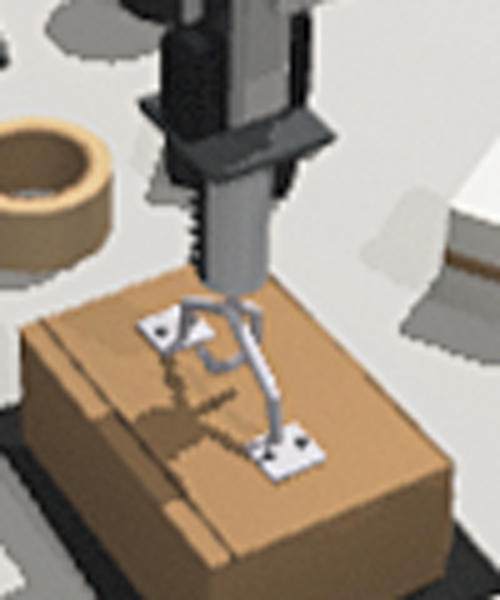

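Emit:
send_rows(
  rows=[3,0,0,0,0,0,0,5,0,0,0,0,0,0,6,-1,0,0,0,0,0,7,0,0,0,0,0,0,7,0,0,0,0,0,0,7,-1,0,0,0,0,0,6,0,0,0,0,0,0,4,0,0,0,0,0,0],
)

```text
time: 23.5
tool_pos: [0.5444, -0.2185, 0.2234]
ee_rot: [-3.141, -0.0, 1.533]
wrist_force: [0.1, 0.2, -1.3]
width: 0.0219
```

```bash
python3 chk.py 18
```

```text
t 23.50 tcp [ 544.4 -218.5  223.4] toolx yaw 87.86 tilt [-1.e-04  2.e-04 -1.e+00] F [ 0.05  0.19 -1.34] w 21.9
shift 0 0 score 0.94 mm -0.0
shift 0 0 score 1.00 mm -0.0
shift 0 0 score 0.98 mm -0.0
[[ 0.18198666  0.23147449 -2.32722554]]
```

View pics/s18.png

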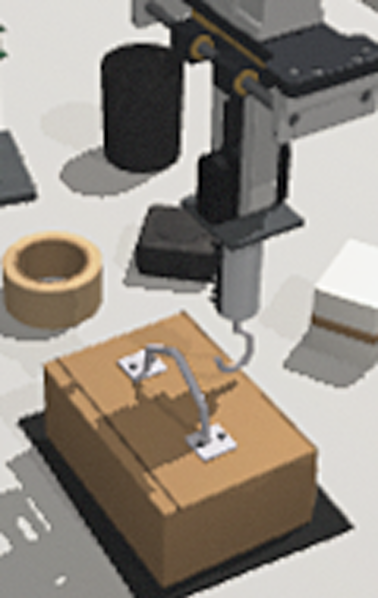

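Emit:
send_rows(
  rows=[0,0,5,0,0,0,0,0,0,10,0,0,0,0,0,0,14,0,0,0,0,0,0,16,0,0,0,0,0,0,16,0,0,0,0,0,0,14,0,0,0,0,0,0,7,0,0,0,0,0,0,3,0,0,0,0],
)

```text
time: 24.6
tool_pos: [0.5441, -0.2186, 0.3089]
ee_rot: [3.141, 0.0, 1.533]
wrist_force: [0.3, -0.6, -1.5]
width: 0.0218
```

Emit:
send_rows(
  rows=[-1,9,0,0,0,-0.9,0,-1,18,0,0,0,-0.9,0,-2,28,0,0,0,-0.9,0,-2,32,0,0,0,-0.9,0,-2,32,0,0,0,-0.9,0,-2,32,0,0,0,-0.9,0,-2,32,0,0,0,-0.9,0,-1,32,0,0,0,-0.9,0],
)

```text
time: 25.6
tool_pos: [0.5303, -0.0019, 0.3078]
ee_rot: [-3.14, -0.0, 1.407]
wrist_force: [-0.2, -0.4, -1.8]
width: 0.0216
```

Emit:
send_rows(
  rows=[-1,30,0,0,0,-0.9,0,-1,30,0,0,0,-0.9,0,-1,30,0,0,0,-0.9,0,-1,30,0,0,0,-0.9,0,-1,30,0,0,0,-0.9,0,-1,30,0,0,0,-0.9,0,-1,22,0,0,0,-0.9,0,0,10,0,0,0,-0.9,0],
)

```text
time: 26.6
tool_pos: [0.5232, 0.2098, 0.3077]
ee_rot: [-3.14, 0.001, 1.283]
wrist_force: [-0.4, -0.0, -1.2]
width: 0.0217
```

Run:
```python
from h import *
o,w=look("w20")
s=snapshot("scene");crop(s,225,60,325,190,4.5,"pics/s20.png")
print(get_obs()["tool_pos"])
```

```text
t 26.60 tcp [523.2 209.8 307.7] toolx yaw 73.49 tilt [-1.6e-03 -3.0e-04 -1.0e+00] F [-0.41 -0.01 -1.17] w 21.7
[0.5235185  0.20920961 0.30788093]
```

View pics/s20.png

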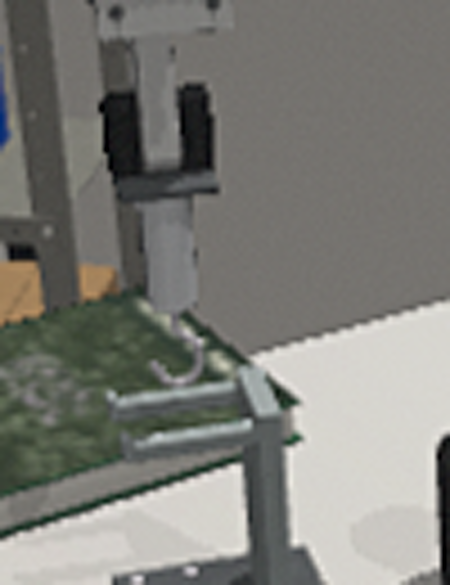

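View pics/w20.png

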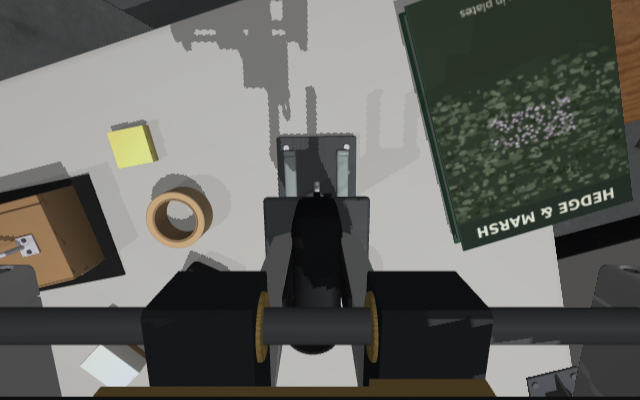

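Emit:
send_rows(
  rows=[0,0,-8,0,0,0,0,0,0,-16,0,0,0,0,0,0,-20,0,0,0,0,0,0,-22,0,0,0,0,0,0,-22,0,0,0,0,0,0,-22,0,0,0,0,0,0,-14,0,0,0,0,0,0,-8,0,0,0,0],
)

```text
time: 27.7
tool_pos: [0.5235, 0.2079, 0.175]
ee_rot: [-3.14, 0.001, 1.281]
wrist_force: [0.1, -0.9, -1.2]
width: 0.0218
```

Run:
```python
from h import *
o,w=look("w21")
s=snapshot("scene");crop(s,225,90,325,190,6,"pics/s21.png")
print(get_obs()["wrist_force"])
```

```text
t 27.70 tcp [523.5 207.9 175. ] toolx yaw 73.41 tilt [-1.7e-03 -5.0e-04 -1.0e+00] F [ 0.1  -0.89 -1.23] w 21.8
[ 7.31799272e-04  4.80104116e-01 -2.09582463e+00]
```

View pics/s21.png

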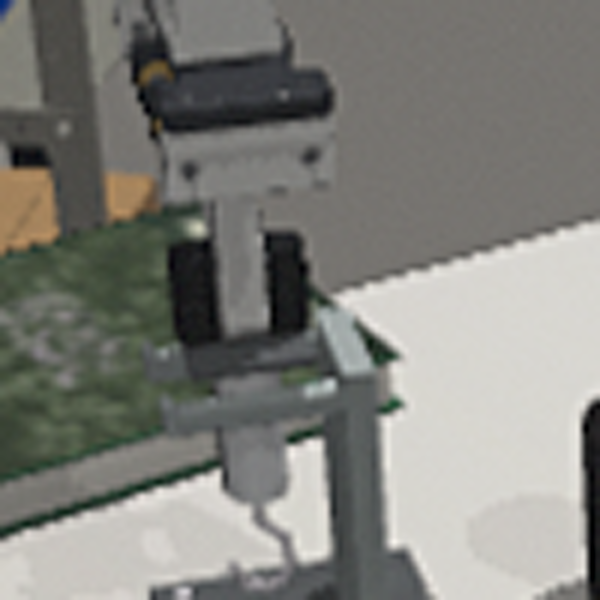

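Tube is between the tines, plate about 14 mm above them. Lower the rest gently.

Emit:
send_rows(
  rows=[0,0,-3,0,0,0,0,0,0,-3,0,0,0,0,0,0,-3,0,0,0,0,0,0,-2,0,0,0,0,0,0,-1,0,0,0,0,0,0,-1,0,0,0,0,0,0,-1,0,0,0,0,0,0,0,0,0,0,0],
)

```text
time: 28.8
tool_pos: [0.524, 0.2084, 0.1624]
ee_rot: [-3.141, -0.0, 1.282]
wrist_force: [0.3, 0.0, -1.8]
width: 0.0217
```

Run:
```python
from h import *
o,w=look("w22")
s=snapshot("scene");crop(s,225,90,325,190,6,"pics/s22.png")
print(get_obs()["wrist_force"])
```

```text
t 28.80 tcp [524.  208.4 162.4] toolx yaw 73.45 tilt [-1.e-04  1.e-04 -1.e+00] F [ 0.3   0.01 -1.76] w 21.7
[-0.18780444  0.25555365 -1.53097723]
```

View pics/s22.png

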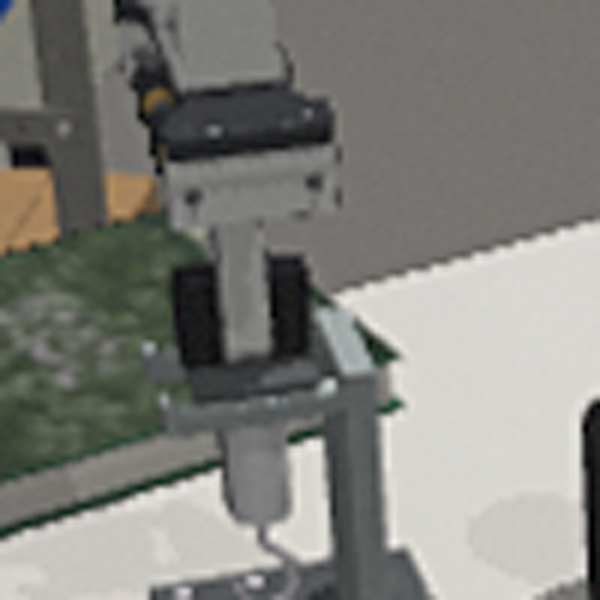

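Emit:
send_rows(
  rows=[0,0,-1,0,0,0,0,0,0,0,0,0,0,0,0,0,0,0,0,0,0.3,0,0,0,0,0,0,0.5,0,0,0,0,0,0,0.8,0,0,0,0,0,0,1,0,0,0,0,0,0,1,0,0,0,0,0,0,1],
)

```text
time: 29.9
tool_pos: [0.524, 0.2084, 0.1615]
ee_rot: [3.142, -0.0, 1.282]
wrist_force: [0.6, -0.6, -0.2]
width: 0.0744
```

Run:
```python
from h import *
o,w=look("w23")
s=snapshot("scene");crop(s,225,90,325,190,6,"pics/s23.png")
```

```text
t 29.90 tcp [524.  208.4 161.5] toolx yaw 73.45 tilt [ 1.e-04  1.e-04 -1.e+00] F [ 0.61 -0.64 -0.24] w 74.4
```

View pics/s23.png

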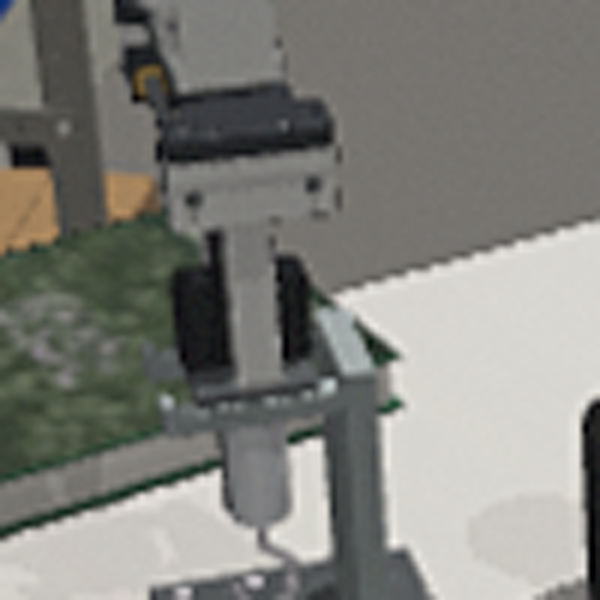

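View pics/w23.png

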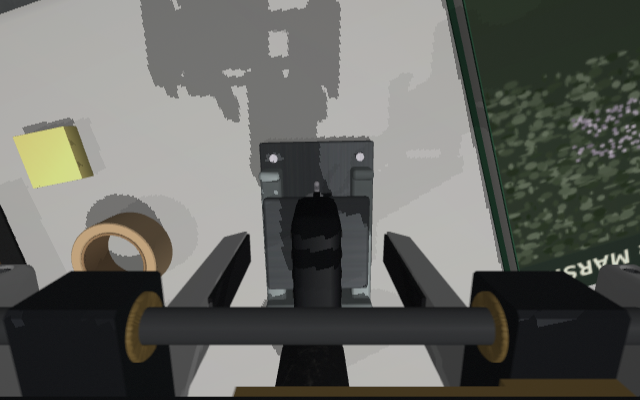

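Seated as at the start. Retract upward.

Emit:
send_rows(
  rows=[0,0,0,0,0,0,1,0,0,0,0,0,0,1,0,0,15,0,0,0,0,1,0,0,25,0,0,0,0,1,0,0,30,0,0,0,0,1,0,0,30,0,0,0,0,1,0,0,25,0,0,0,0,1,0,0,10,0,0,0,0,1],
)

```text
invalid input
```

Emit:
send_rows(
  rows=[-25,20,0,0,0,0,1,-25,20,0,0,0,0,1,-25,20,0,0,0,0,1,-25,20,0,0,0,0,1,-25,20,0,0,0,0,1,-25,20,0,0,0,0,1,-15,10,0,0,0,0,1,0,0,0,0,0,0,1],
)

```text
time: 31.0
tool_pos: [0.3585, 0.3388, 0.1616]
ee_rot: [3.141, -0.0, 1.284]
wrist_force: [-0.1, 0.3, -0.2]
width: 0.0936
```

Run:
```python
from h import *
o,w=look("w24")
t=snapshot("top");s=snapshot("scene")
cv2.imwrite("pics/t24.png",t["color"][:,:,::-1]);crop(s,220,120,310,215,6,"pics/s24.png")
for n,c,sl in(("top0",t,(slice(90,290),slice(170,480))),("scene0",s,(slice(120,340),slice(220,430)))):
    d=cv2.absdiff(cv2.imread(f"pics/{n}.png"),np.ascontiguousarray(c["color"][:,:,::-1]))[sl].max(2)
    ys,xs=np.where(d>50);print(n,len(ys),(xs.min()+sl[1].start,xs.max()+sl[1].start,ys.min()+sl[0].start,ys.max()+sl[0].start) if len(ys) else "")
```

```text
t 31.00 tcp [358.5 338.8 161.6] toolx yaw 73.55 tilt [ 6.e-04 -1.e-04 -1.e+00] F [-0.07  0.31 -0.2 ] w 93.6
top0 0 
scene0 19 (np.int64(231), np.int64(354), np.int64(215), np.int64(336))
```

View pics/t24.png

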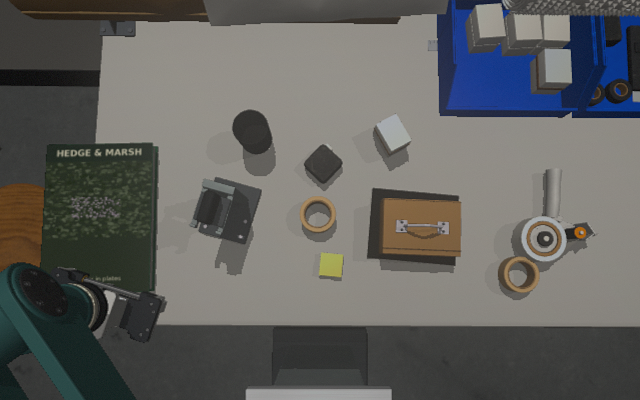

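View pics/s24.png

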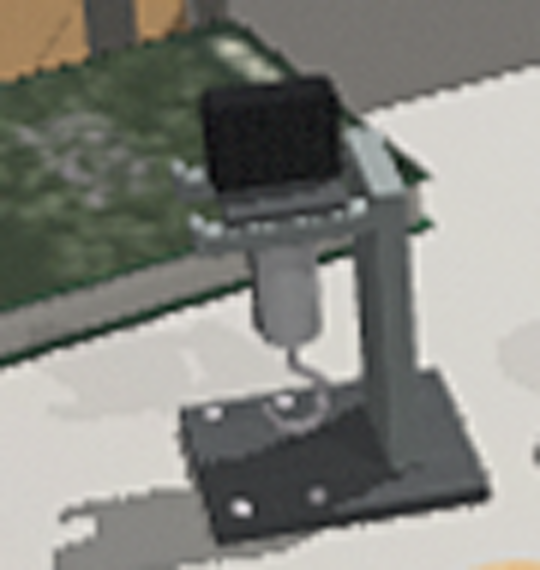

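```bash
python3 -c "
from bench import *
o=get_obs();print(o['wrist_force'],abs(o['qvel']).max());print(close_job())"
```

```text
[ 0.14078386 -0.16340459 -0.48812725] 0.008498671307438043
the job is handed in; nothing more can be done
None
```

The job is handed in, at about 31 s of the allowed 72 s. I lifted the parcel with the scale alone and held it about 19–20 mm clear of the mat for about 3 s. I then lowered it onto its original spot, unhooked it and hung the scale back in its stand.

**Last checks:**
- **Positions:** the final top view shows no change from the start picture over the stand, parcel and bystanders. The scene view differs by only 19 scattered pixels. The scale looks seated upright as before.
- **Robot:** it is clear of everything, with the wrist force at noise level and the arm at rest.

**What failed or disagreed:**
- **Refused retract:** my upward retract call was refused as invalid input, so the arm left the stand sideways at grip height instead of going up first. The fingers passed either side of the grip block, and the pictures show the scale did not move.
- **Lift height:** two of the three image checks agreed on about 19 mm. The third matched poorly (2.7 mm at a weak score), so I ignored it. A separate rough pose fit gave about 22 mm of lift, but its absolute positions were unreliable. All but the ignored one are within the 10–30 mm band.

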